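Draw the orange filter from its covered magazine and show it to the screen

ROBOT

A 6-joint arm with a two-finger parallel gripper is mounted at the origin on a cart in front of the work surface, level with it; the furniture and walls round the work are solid. World frame = base frame: x ahead of the robot, y to its left, z up, the work surface at z = 0. Lengths are in m, angles in rad, forces in N, time in s.
With the tool pointing down it reaches from about 0.425 to 0.95 m from the base axis. Payload 14.7 kg.
Tool frame: the origin (TCP) lies midway between the tips of the shut fingers; the grasp point (between the pads) lies 19 mm behind it; z points along the fingers, y is the line along which they close (so a half turn about z gives the same grasp; the last joint's range is limited). The gripper opens to 85 mm and grips with 20 to 120 N. Pads are 22 mm wide; open, the fingers measure 114 mm over their backs; the gripper's body (76 mm by 85 mm) begins 54 mm behind the grasp point. The pads swing forward as they close: fully open they stand 13 mm farther back than shut.
Start: joints at [1.062, 0.48, 1.596, -0, 1.065, -0.047], TCP at [0.29, 0.582, 0.231] pointing down, gripper open.
Joint ranges: [-2.75, 2.75], [-0.82, 2.05], [0.23, 2.67], [-1.56, 4.7], [0.09, 2.69], [-2.92, 2.92]. Speed limits (rad/s): [1.89, 1.89, 2.39, 3.01, 3.01, 3.01].

INTERFACE

Orientations are given as a unit quaternion [w, x, y, z].
In Python, from bench import get_obs, grab_frame, close_job gives the robot as it stands. The module is installed in compiled form; this text tells all that it offers.
- The arm moves only by the tool servo_tool, never from a script. Its argument "series" is text: rows parted by semicolons, each of 5 numbers parted by spaces: the opening, from 0 (shut) to 1 (fully open), then the shift along the tool's x, y, z in units of 40 mm (1.0 is 40 mm), then the turn about the tool's z in units of 5 degrees (1.0 is 5 degrees). A call has 1 to 10 rows; each row shifts and turns the commanded pose from where the row before left it, along the tool's axes as they then stand; what a row does not reach is not made up. A row lasts 1/12 s, in which the tool goes at most 41.7 mm and 7.16 degrees, less where a joint would pass 70% of its speed; a pose out of reach is approached as far as the arm can. A call is refused whole if a number of a shift passes 1 or a number of a turn 1, either way. A call with a gripper value outside its range is refused whole. The fingers move at their own pace and stop on an object; "newtons" is the grip in N (left out, the last holds). Time passes only in rows, so rows that do not move let the fingers close. It gives the time, the measured TCP pose, the force, the opening and the grip force at its end, in the units of the state.
- get_obs(): the state, without advancing time (a new reading comes with each control period).
- grab_frame(name): name is "side" or "top" or "wrist"; returns a dict with "pixels" (420x560x3 uint8, blue, green, red), "fx", "fy", "cx", "cy" (pixels), "xyz" and "attitude" of the camera in the world; the wrist camera has in their place "T_tool_cam" (4x4, takes a point from camera to tool coordinates, whose origin is the TCP and whose axes are the flange's). Camera axes: x right, y up, looking along -z (the intrinsics and any distortion apply to the point x, -y, -z); pixel columns grow to the right and rows downward; lengths in m; the calibration is good to about 2 mm. The wrist camera is an equidistant fisheye: a pixel r from the principal point sees the ray r / f radians off the axis. A picture is of the moment at which its call begins: read the wrist's pose just before it. There is no depth.
- close_job(): hands the job in; it is judged then, once.
The state is a dict: "t": time; "q": joint angles; "dq": joint speeds; "joint_torque": joint torques, N m; "ee_pos": TCP position; "ee_rot": TCP orientation; "ft_force": force on the tool from outside, world axes, zero at the start; "wrist_torque": the same for the moment, N m; "finger_gap": finger opening in m; "finger_force": force on a finger pad.
Only numpy, scipy, OpenCV 4.12 (cv2) and the standard library are available. Lean on these libraries where they do the work, as an engineer would, in place of code of your own. Each camera call takes 0.05 s, during which the arm holds its last target. There are 200 camera calls.

TASK

Lift the white dust hood off the filter magazine by its black knob and set it down upright on the bench, clear of the magazine. Then swing the blue cover flap up by its yellow tab and back past upright so that it stays open, draw the orange filter straight up out of its slot (leave the green one in its slot) and hold it upright about 7 cm in front of the grey metal screen, squarely facing it, with the glass level with the screen's upper half and touching nothing but the gripper. Finish while still holding it there, motionless; leave the bottles and the vial standing where they are.

Things in the scene. Friction and masses are not known exactly. Their poses are not given: they have to be found in the camera images.
- magazine: Fixed filter magazine. Origin: centre of its underside on the bench; x from front to back, y left, z up. Black base plate 150 x 160 x 8 mm; on it an aluminium block from x = -24 to 52 mm, y = -62 to 62 mm, top at z = 60 mm. Two slots 10 x 46 mm open in its top at (x, y) = (4, 31) and (4, -31) mm, floor at z = 14 mm; each holds one filter, either may be the orange one.
- hood: Loose white opaque dust hood, about 0.25 kg: upside-down box 135 (x) x 140 (y) x 89 mm, walls 3 mm, open below. Origin: centre of its lower rim. At first it stands on the base plate (8 mm above the bench) over block, flap and filters with 3 to 5 mm play; it must rise 85 mm straight up to clear the flap. On top a black cylindrical knob, diameter 29 mm, up to z = 120 mm in its frame.
- hood_knob (a point): On the axis of the hood's knob, 21 mm above the hood's flat top, 10 mm below the knob's top: height to grip.
- flap (a joint): Angle of the blue cover flap (rad): 0 closed over the block, 1.57 upright, 2.2 fully back at its stop. A stiff friction hinge: it stays at whatever angle it is left; about 0.7 N at the tab moves it.
- flap_hinge (a point): Middle of the flap's hinge axis, which runs along the magazine's y at its (x, z) = (52, 61) mm. As the flap opens, its front edge rises and goes back (to magazine +x); upright, its tab reaches 172 mm above the bench, fully back 155 mm at most.
- flap_tab (a point): Grip point on the yellow tab that sticks out 33 mm from the flap's front: 26 mm wide (magazine y), 8 mm thick, 11 mm bead at its tip. The point is 96 mm from the hinge axis (and 6 mm above it when closed), 18 mm out from the flap's front wall; nothing beside or below the tab down to the base plate, 59 mm lower. The flap is a shallow shell 79 x 124 mm, its top 27 mm above the hinge axis.
- orange_filter: Loose filter in one slot, about 0.06 kg: dark frame 8 (x) x 44 (y) x 50 mm with orange glass; on top an orange grip 10 (x) x 22 (y) x 16 mm (z = 50 to 66 mm). Origin: centre of its lower edge; x normal to the glass, parallel to the magazine's x; z up. In the slot the origin is 14 mm above the bench and the lower 46 mm are in the slot, 1 mm loose; the grip stands above the block, under the flap.
- orange_filter_glass (a point): Centre of the orange glass, 25 mm above the filter's lower edge.
- green_filter: The other filter, same sizes, green glass and grip. It stays in its slot.
- screen: Fixed grey sheet-metal screen, 83 mm wide (y), 77 mm high, standing on the bench on a flange 36 mm deep (x = -18 to 18 mm). Origin: centre of its underside; its face looks to its -x and leans: between x = -15 and 2 mm. The bench in front of it, round world (0.43, -0.08) m, is free for the hood; a tall microscope with overhanging eyepieces stands to the right (world y below -0.15).
- amber_bottle: Bystander: brown glass bottle with black cap, 33 x 33 x 81 mm, loose. Origin: centre of its underside.
- vial: Bystander: small clear vial with white cap, 17 x 17 x 45 mm, loose. Origin: centre of its underside.
- dropper_bottle: Bystander: white dropper bottle, 40 x 40 x 104 mm, loose. Origin: centre of its underside.
Things that resemble listed ones, but are neither listed nor needed, are in the scene too. Several things look just like the screen: the one meant starts farthest to the robot's right.

How it is judged:
By the outcome, as a careful person would: the job done as asked, in the order asked, and still so for the second after the job is handed in, while the arm keeps its last pose, push and grip.
It also fails if it takes over 72 s, if anything falls off the work surface, if the arm or the gripper's body presses on something with over 40 N, if the wrist force passes 120 N, or if a joint passes its speed limit or range.

## Working session

There is one attempt and no reset: what is moved stays moved. The work goes in short steps, Python scripts to look and compute and a tool call to move; the robot and the scene stay as the last step left them, time stands still between calls to the robot, and variables do not carry over. Pictures are saved under pics/ and viewed, at most 13 in all, crops included, and the job is handed in when it is done.

Besides the shell and the picture viewer there is one more tool, called after "Emit:" by a JSON object that holds its "fn" and its "kwargs". servo_tool: Moves the arm, as the interface text tells. Its arguments: {"type":"object","properties":{"series":{"type":"string"},"newtons":{"type":"number"}},"required":["series"]}

```bash
mkdir -p pics; cat > h.py <<'E'
import numpy as np, cv2
from bench import get_obs, grab_frame
from scipy.spatial.transform import Rotation as R
def rot(q): return R.from_quat([q[1],q[2],q[3],q[0]])
def snap(name,fn):
    o=get_obs(); f=grab_frame(name); cv2.imwrite('pics/'+fn+'.png',f['pixels'])
    d={k:np.array(v) for k,v in f.items() if k!='pixels'}
    d['pos']=o['ee_pos'];d['rot']=o['ee_rot']
    np.savez('pics/'+fn+'.npz',**d); return f
def ray(fn,u,v):
    d=np.load('pics/'+fn+'.npz'); x=(u-d['cx'])/d['fx'];y=(v-d['cy'])/d['fy']
    if 'T_tool_cam' in d:
        r=np.hypot(x,y); s=np.sin(r)/r if r>1e-9 else 1
        c=np.array([x*s,-y*s,-np.cos(r)]); T=d['T_tool_cam']; Q=rot(d['rot'])
        return d['pos']+Q.apply(T[:3,3]), Q.apply(T[:3,:3]@c)
    c=np.array([x,-y,-1.]);c/=np.linalg.norm(c); a=d['attitude']
    Q=rot(a).as_matrix() if a.size==4 else a
    return d['xyz'],Q@c
def tri(*obs):
    A=np.zeros((3,3));b=np.zeros(3);L=[]
    for o in obs:
        p,d=ray(*o);M=np.eye(3)-np.outer(d,d);A+=M;b+=M@p;L.append((p,M))
    X=np.linalg.solve(A,b); return X.round(4),[round(1000*np.linalg.norm(M@(X-p)),1) for p,M in L]
def atz(fn,u,v,z):
    p,d=ray(fn,u,v); return (p+d*(z-p[2])/d[2]).round(4)
def proj(fn,P):
    d=np.load('pics/'+fn+'.npz')
    if 'T_tool_cam' in d:
        Q=rot(d['rot']);T=d['T_tool_cam'];c=T[:3,:3].T@(Q.inv().apply(np.array(P)-d['pos'])-T[:3,3])
        r=np.hypot(c[0],c[1]);th=np.arctan2(r,-c[2]);k=th/r
        return d['cx']+d['fx']*k*c[0], d['cy']-d['fy']*k*c[1]
    a=d['attitude'];Q=rot(a).as_matrix() if a.size==4 else a
    c=Q.T@(np.array(P)-d['xyz']); return d['cx']-d['fx']*c[0]/c[2], d['cy']+d['fy']*c[1]/c[2]
E
python3 - <<'E'
from h import *
o=get_obs();print(o)
for n in ['side','top','wrist']:
    f=snap(n,n+'0');print(n,{k:np.array(v).round(3).tolist() for k,v in f.items() if k!='pixels'})
E
```

```text
{'t': 0.0, 'q': array([ 1.06242370e+00,  4.80848046e-01,  1.59687646e+00, -1.00197148e-05,
        1.06509373e+00, -4.65800744e-02]), 'dq': array([-2.49707002e-04, -1.62812684e-03, -1.35331948e-03, -4.88127095e-05,
        1.39053440e-03,  4.83196101e-05]), 'joint_torque': array([ 3.59634134e-03, -9.50681376e+01, -4.30170536e+01,  1.81543278e-04,
        1.26937401e-02, -9.44123499e-07]), 'ee_pos': array([0.2893803 , 0.58156693, 0.23066091]), 'ee_rot': array([-1.63648124e-04,  2.28847695e-01,  9.73462047e-01, -5.90553105e-04]), 'ft_force': array([-0.25706692,  0.25949997,  0.31832373]), 'wrist_torque': array([ 0.00160749, -0.00594199, -0.00808718]), 'finger_force': 0.0, 'finger_gap': 0.08571366049553693}
side {'fx': 533.368, 'fy': 533.368, 'cx': 277.996, 'cy': 222.538, 'xyz': [1.423, 0.183, 0.912], 'attitude': [0.637, 0.284, 0.284, 0.657]}
top {'fx': 451.783, 'fy': 451.783, 'cx': 281.812, 'cy': 217.181, 'xyz': [0.362, 0.149, 1.014], 'attitude': [0.743, 0.081, -0.075, -0.66]}
wrist {'fx': 325.192, 'fy': 325.192, 'cx': 276.698, 'cy': 209.326, 'T_tool_cam': [[0.001, 0.957, 0.292, 0.075], [1.0, -0.001, 0.001, -0.0], [0.002, 0.292, -0.957, -0.143], [0.0, 0.0, 0.0, 1.0]]}
```

View pics/top0.png

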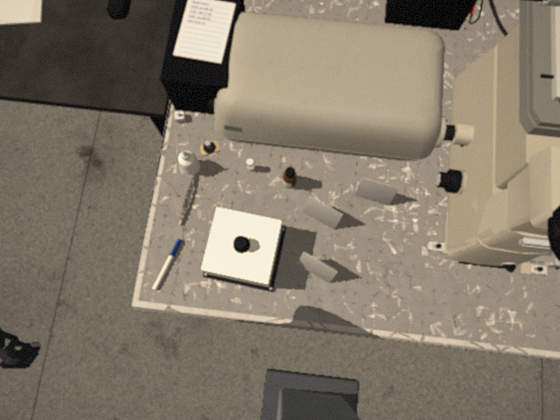

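View pics/side0.png

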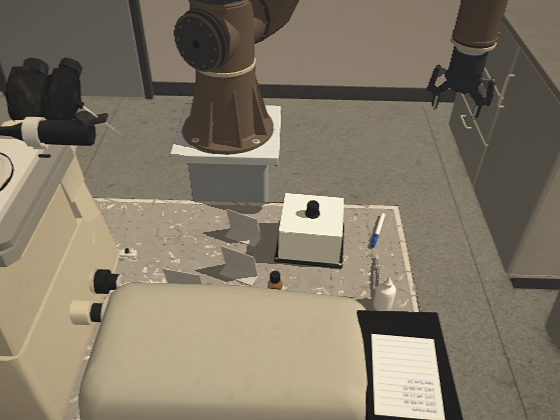

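The top view shows the hood with its knob at (241,244) in top and (313,208) in side. There are three look-alike screens at top (320,265), (323,212) and (376,192). The last is farthest to the robot's right, so it is my choice. The amber bottle is at (290,177), the vial at (250,164), and the dropper bottle at (188,160), with a similar dark-capped bottle at (209,147). Next I'll crop closer on the screens and the hood.

```bash
python3 - <<'E'
from h import *
a=cv2.imread('pics/top0.png')[165:295,190:410]; b=cv2.imread('pics/side0.png')[190:300,140:360]
A=cv2.resize(a,(616,364),interpolation=cv2.INTER_CUBIC)
B=cv2.resize(b,(462,231),interpolation=cv2.INTER_CUBIC)
c=np.zeros((600,616,3),np.uint8);c[:364]=A;c[368:599,:462]=B
cv2.imwrite('pics/c1.png',c)
print('knob',tri(('top0',241.5,243),('side0',313,206)))
for n,u,v in [('screen',376,192),('s2',323,212),('s3',320,265),('amber',290,177)]: print(n,atz('top0',u,v,0.04))
E
```

```text
knob (array([0.5014, 0.2454, 0.1185]), [np.float64(2.7), np.float64(2.7)])
screen [ 0.664  -0.0323  0.04  ]
s2 [0.604  0.0811 0.04  ]
s3 [0.4861 0.076  0.04  ]
amber [0.6759 0.163  0.04  ]
```

View pics/c1.png

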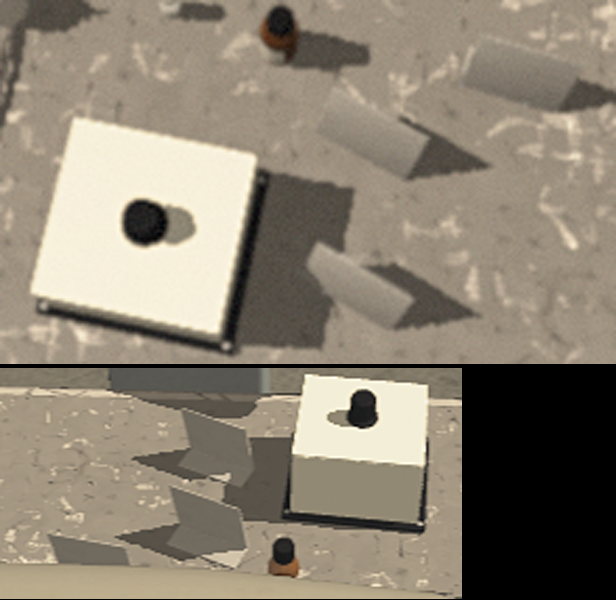

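Rightmost screen confirmed: it is the quad at crop (520,75), with the two decoys at (370,130) and (360,285). The hood's top corners are clear too. Now I'll measure hood yaw, screen yaw and the first move.

```bash
cat >> h.py <<'E'
def go(P,yaw=None,o=None):
    """needed shift in tool units (40mm) and turn units (5deg); yaw = wanted world azimuth of tool y (mod pi)"""
    o=o or get_obs();Q=rot(o['ee_rot']);d=Q.inv().apply(np.array(P)-o['ee_pos'])/0.04
    ty=Q.apply([0,1,0]);a=np.degrees(np.arctan2(ty[1],ty[0])); t=0
    if yaw is not None: t=-(((yaw-a)+90)%180-90)/5
    print('t',round(o['t'],2),'pos',o['ee_pos'].round(4),'tool-y az',a.round(2),'q6',o['q'][5].round(3),'gap',round(o['finger_gap'],4),'F',o['ft_force'].round(1),'| shift',d.round(3),'turn',round(t,2))
E
python3 - <<'E'
from h import *
T=[(216.8,207.1),(282.1,220.4),(269.3,285),(201.8,268.6)];S=[(342.4,237.6),(280.5,231.4),(285.2,193.3),(343.8,197.6)]
C=[]
for t,s in zip(T,S):
    X=tri(('top0',*t),('side0',*s)); print(X, atz('top0',*t,0.097)); C.append(X[0])
C=np.array(C);print('c',C.mean(0),'yawx',[np.degrees(np.arctan2(*(a-b)[[1,0]])) for a,b in[(C[0],C[3]),(C[1],C[2])]],'yaw y',[np.degrees(np.arctan2(*(a-b)[[1,0]]))-90 for a,b in[(C[0],C[1]),(C[3],C[2])]])
# knob ellipse centre in top/side
for fn,(x0,x1,y0,y1) in {'top0':(230,256,230,256),'side0':(303,323,196,222)}.items():
    g=cv2.cvtColor(cv2.imread(f'pics/{fn}.png'),cv2.COLOR_BGR2GRAY)[y0:y1,x0:x1];ys,xs=np.where(g<60);print(fn,xs.mean()+x0,ys.mean()+y0,xs.min()+x0,xs.max()+x0,ys.min()+y0,ys.max()+y0)
P=lambda u,v,z:atz('top0',190+u/2.8,165+v/2.8,z)
print('screen top edge',P(485,38,.077),P(580,70,.077),'bottom',P(465,85,0),P(560,110,0))
go([0.5014,0.2454,0.231])
E
```

```text
(array([0.5751, 0.3102, 0.0921]), [np.float64(2.7), np.float64(2.7)]) [0.5739 0.3066 0.097 ]
(array([0.5624, 0.1718, 0.0942]), [np.float64(4.0), np.float64(4.0)]) [0.5618 0.1677 0.097 ]
(array([0.4269, 0.181 , 0.0927]), [np.float64(3.2), np.float64(3.2)]) [0.4266 0.1776 0.097 ]
(array([0.4432, 0.3208, 0.0971]), [np.float64(3.2), np.float64(3.2)]) [0.4432 0.3176 0.097 ]
c [0.5019   0.24595  0.094025] yawx [np.float64(-4.5946386891409965), np.float64(-3.8842317511709927)] yaw y [np.float64(-5.242949848104374), np.float64(-6.650381637007541)]
top0 241.54395604395603 244.03296703296704 235 249 237 251
side0 312.08762886597935 209.57731958762886 305 318 201 218
screen top edge [0.6794 0.0043 0.077 ] [ 0.6624 -0.0705  0.077 ] bottom [0.6627 0.0057 0.    ] [ 0.6507 -0.0742  0.    ]
t 0.15 pos [0.2894 0.5816 0.2308] tool-y az 63.54 q6 -0.047 gap 0.0855 F [ 0.5 -0.1  0.4] | shift [-8.49  -5.165 -0.   ] turn 0
```

Emit:
{"fn": "servo_tool", "kwargs": {"series": "1 -0.85 -0.515 0 0;1 -0.85 -0.515 0 0;1 -0.85 -0.515 0 0;1 -0.85 -0.515 0 0;1 -0.85 -0.515 0 0;1 -0.85 -0.515 0 0;1 -0.85 -0.515 0 0;1 -0.85 -0.515 0 0;1 -0.85 -0.515 0 0;1 -0.85 -0.515 0 0"}}

```text
t: 0.98
ee_pos: [0.5028, 0.2442, 0.2313]
ee_rot: [-0.0, 0.229, 0.973, -0.0]
ft_force: [1.5, 0.9, -0.1]
finger_gap: 0.0854
finger_force: 0.0
```

Emit:
{"fn": "servo_tool", "kwargs": {"series": "1 0 0 0 -1;1 0 0 0 -1;1 0 0 0 -1;1 0 0 0 -1;1 0 0 0 -0.3;1 0 0 0 0;1 0 0 0 0"}}

```text
t: 1.57
ee_pos: [0.5021, 0.246, 0.2312]
ee_rot: [-0.0, 0.044, 0.999, -0.0]
ft_force: [0.2, -1.3, -0.7]
finger_gap: 0.0851
finger_force: 0.0
```

```bash
python3 - <<'E'
from h import *
snap('wrist','w1')
go([0.5014,0.2454,0.103],85)
print(proj('w1',[.5014,.2454,.128]),[proj('w1',c) for c in [(.5739,.3066,.097),(.4266,.1776,.097)]])
E
```

```text
t 1.62 pos [0.5021 0.246  0.2312] tool-y az 84.96 q6 -1.081 gap 0.0856 F [ 0.  -0.3  0.4] | shift [ 0.015 -0.016  3.205] turn -0.01
(np.float64(276.0421182269524), np.float64(208.87692754135375)) [(np.float64(345.91004695690265), np.float64(265.9891307361825)), (np.float64(190.1782537545171), np.float64(122.17000913940979))]
```

View pics/w1.png

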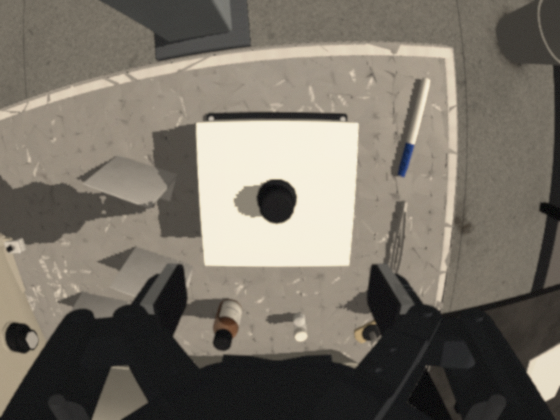

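The wrist view is squared to the hood: corners at (197,122), (358,122), (351,266) and (205,266), knob at about (277,201). I'll refine the hood pose from this.

```bash
python3 - <<'E'
from h import *
C=np.array([atz('w1',u,v,.097) for u,v in [(197,122),(358,122),(351,266),(205,266)]]);print(C,C.mean(0))
print([np.degrees(np.arctan2(*(a-b)[[1,0]])).round(2) for a,b in [(C[3],C[0]),(C[2],C[1]),(C[1],C[0]),(C[2],C[3])]])
g=cv2.imread('pics/w1.png').max(2)[172:232,250:305];n,l,s,c=cv2.connectedComponentsWithStats((g<75).astype(np.uint8));i=1+s[1:,4].argmax();print(s[i]+[250,172,0,0,0],c[i]+[250,172])
for z in(.097,.118,.128):print(z,proj('w1',[.5014,.2454,z]),proj('w1',[.4954,.2454,z]))
print(tri(('top0',241.5,244),('side0',312.1,209.6),('w1',*(c[i]+[250,172]))))
E
```

```text
[[0.4273 0.1837 0.097 ]
 [0.4392 0.3213 0.097 ]
 [0.5745 0.3117 0.097 ]
 [0.5623 0.171  0.097 ]] [0.500825 0.246925 0.097   ]
[np.float64(-5.37), np.float64(-4.06), np.float64(85.06), np.float64(85.04)]
[ 257  180   39   43 1278] [275.92175274 200.3028169 ]
0.097 (np.float64(276.15843711468966), np.float64(198.69574159018603)) (np.float64(275.56099956361226), np.float64(192.1115993174761))
0.118 (np.float64(276.0824343067559), np.float64(205.34384483965053)) (np.float64(275.4386577666529), np.float64(198.2942739282952))
0.128 (np.float64(276.0421182269524), np.float64(208.87692754135375)) (np.float64(275.3737011267911), np.float64(201.58426830262863))
(array([0.5006, 0.2452, 0.107 ]), [np.float64(1.7), np.float64(1.5), np.float64(0.5)])
```

Emit:
{"fn": "servo_tool", "kwargs": {"series": "1 0.04 0 0.8 0;1 0 0 0.8 0;1 0 0 0.8 0;1 0 0 0.5 0;1 0 0 0.3 0;1 0 0 0 0;0 0 0 0 0;0 0 0 0 0;0 0 0 0 0;0 0 0 0 0", "newtons": 50}}

```text
t: 2.45
ee_pos: [0.5012, 0.2464, 0.1044]
ee_rot: [0.001, 0.043, 0.999, 0.0]
ft_force: [0.5, 0.3, -1.6]
finger_gap: 0.0386
finger_force: 0.0
```

Emit:
{"fn": "servo_tool", "kwargs": {"series": "0 0 0 0 0;0 0 0 0 0;0 0 0 0 0;0 0 0 -0.2 0;0 0 0 -0.4 0;0 0 0 -0.4 0;0 0 0 0 0"}}

```text
t: 3.03
ee_pos: [0.502, 0.2468, 0.1463]
ee_rot: [0.002, 0.043, 0.999, 0.001]
ft_force: [1.3, 1.2, -2.5]
finger_gap: 0.0272
finger_force: 49.8
```

Emit:
{"fn": "servo_tool", "kwargs": {"series": "0 0 0 -0.6 0;0 0 0 -0.7 0;0 0 0 -0.7 0;0 0 0 -0.3 0;0 0 0 0 0"}}

```text
t: 3.45
ee_pos: [0.502, 0.2468, 0.2381]
ee_rot: [0.002, 0.043, 0.999, 0.001]
ft_force: [0.4, 0.2, -2.2]
finger_gap: 0.0269
finger_force: 50.1
```

Emit:
{"fn": "servo_tool", "kwargs": {"series": "0 0.05 -0.4 0 0;0 0.09 -0.8 0 0;0 0.09 -0.8 0 0;0 0.09 -0.8 0 0;0 0.09 -0.8 0 0;0 0.09 -0.8 0 0;0 0.09 -0.8 0 0;0 0.09 -0.8 0 0;0 0.09 -0.8 0 0;0 0.1 -0.8 0 0"}}

```text
t: 4.28
ee_pos: [0.4379, -0.0552, 0.2339]
ee_rot: [-0.001, 0.043, 0.999, 0.0]
ft_force: [1.2, -0.6, -1.9]
finger_gap: 0.0271
finger_force: 50.2
```

Emit:
{"fn": "servo_tool", "kwargs": {"series": "0 0 -0.3 0 0;0 0 0 0 0;0 0 0 0 0;0 0 0 0 0"}}

```text
t: 4.62
ee_pos: [0.438, -0.0653, 0.2344]
ee_rot: [-0.001, 0.043, 0.999, 0.0]
ft_force: [-0.2, -1.0, -1.4]
finger_gap: 0.0271
finger_force: 50.3
```

```bash
python3 - <<'E'
from h import *
snap('side','side1');snap('top','top1');snap('wrist','w2')
go([0.44,-.065,.098],85)
a=cv2.imread('pics/top1.png')[130:310,180:500]; b=cv2.imread('pics/side1.png')[150:300,60:360]
c=np.zeros((600,640,3),np.uint8);c[:360]=cv2.resize(a,(640,360));c[360:585,:450]=cv2.resize(b,(450,225));cv2.imwrite('pics/c2.png',c)
E
```

```text
t 4.77 pos [ 0.4385 -0.0649  0.2349] tool-y az 85.11 q6 -1.701 gap 0.0271 F [ 0.5  0.5 -2. ] | shift [-0.04   0.     3.423] turn 0.02
```

View pics/c2.png

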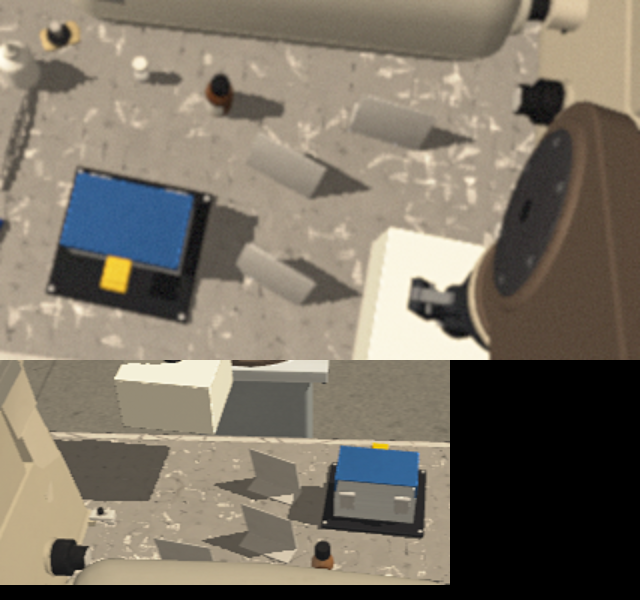

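Hood is lifted and clear. The magazine at crop (130,240) is exposed: blue flap with the yellow tab at (117,272). Before lowering I'll check the bench's front edge.

```bash
python3 - <<'E'
from h import *
for u,v in [(150,303),(300,320),(380,335),(450,343)]: print(atz('top0',u,v,0))
for u,v in [(60,360+(437-360)),(200,438),(300,437)]: print('side',atz('side1',60+u/1.5,150+(v-360)/1.5,0))
# tab
P=lambda u,v:(180+u/2,130+v/2)
S=lambda u,v:(60+u/1.5,150+(v-360)/1.5)
for z in(.06,.067,.072): print('tab root/tip',atz('top1',*P(117,262),z),atz('top1',*P(114,288),z))
for u,v in [(80,168),(213,200),(187,320),(50,290)]:print('base',atz('top1',*P(u,v),.008))
for u,v in [(78,172),(194,193),(184,270),(58,245)]:print('flap',atz('top1',*P(u,v),.088))
E
```

```text
[0.3633 0.4368 0.    ]
[0.366  0.1045 0.    ]
[ 0.3549 -0.0718  0.    ]
[ 0.356  -0.2239  0.    ]
side [ 0.3669 -0.301   0.    ]
side [ 0.3598 -0.0566  0.    ]
side [ 0.35    0.1183 -0.    ]
tab root/tip [0.4715 0.2498 0.06  ] [0.444  0.2491 0.06  ]
tab root/tip [0.4707 0.2491 0.067 ] [0.4434 0.2484 0.067 ]
tab root/tip [0.4701 0.2485 0.072 ] [0.4429 0.2479 0.072 ]
base [0.5792 0.3122 0.008 ]
base [0.5603 0.157  0.008 ]
base [0.4231 0.1699 0.008 ]
base [0.4378 0.3247 0.008 ]
flap [0.5574 0.3007 0.088 ]
flap [0.5496 0.177  0.088 ]
flap [0.4683 0.1775 0.088 ]
flap [0.4785 0.3097 0.088 ]
```

Emit:
{"fn": "servo_tool", "kwargs": {"series": "0 -0.34 0 0.2 0;0 0 0 0.6 0;0 0 0 0.7 0;0 0 0 0.7 0;0 0 0 0.5 0;0 0 0 0.3 0;0 0 0 0.2 0;0 0 0 0.1 0;0 0 0 0.06 0;0 0 0 0 0"}}

```text
t: 5.6
ee_pos: [0.4525, -0.0666, 0.101]
ee_rot: [0.0, 0.043, 0.999, -0.0]
ft_force: [0.3, -0.2, -3.2]
finger_gap: 0.0272
finger_force: 50.2
```

Emit:
{"fn": "servo_tool", "kwargs": {"series": "0 0 0 0.03 0;0 0 0 0 0"}}

```text
t: 5.77
ee_pos: [0.4526, -0.0669, 0.1003]
ee_rot: [0.001, 0.043, 0.999, -0.0]
ft_force: [-0.3, 0.1, -2.7]
finger_gap: 0.0269
finger_force: 50.2
```

Emit:
{"fn": "servo_tool", "kwargs": {"series": "0 0 0 0.04 0;0 0 0 0.03 0;0 0 0 0 0;0 0 0 0 0"}}

```text
t: 6.1
ee_pos: [0.4521, -0.0669, 0.0969]
ee_rot: [0.0, 0.043, 0.999, 0.0]
ft_force: [0.1, 0.4, -2.4]
finger_gap: 0.0276
finger_force: 50.2
```

Emit:
{"fn": "servo_tool", "kwargs": {"series": "0 0 0 0.03 0;0 0 0 0 0;0 0 0 0 0"}}

```text
t: 6.35
ee_pos: [0.4522, -0.0673, 0.0962]
ee_rot: [0.0, 0.043, 0.999, -0.0]
ft_force: [-5.4, -8.0, 14.6]
finger_gap: 0.0272
finger_force: 51.8
```

Bench contact felt. Release and rise.

Emit:
{"fn": "servo_tool", "kwargs": {"series": "0 0 0 -0.02 0;0.5 0 0 0 0;0.9 0 0 0 0;0.9 0 0 0 0;0.9 0 0 -0.1 0;0.9 0 0 -0.5 0;0.9 0 0 -1 0;0.9 0 0 -1 0;0.9 0 0 -1 0;0.9 0 0 0 0"}}

```text
t: 7.18
ee_pos: [0.4554, -0.0674, 0.2474]
ee_rot: [0.005, 0.043, 0.999, -0.001]
ft_force: [2.0, -0.5, 0.5]
finger_gap: 0.077
finger_force: 0.0
```

```bash
python3 - <<'E'
from h import *
go([0.43,.25,.20],85)
E
```

```text
t 7.18 pos [ 0.4554 -0.0674  0.2474] tool-y az 85.05 q6 -1.697 gap 0.077 F [ 2.  -0.5  0.5] | shift [1.328 7.853 1.162] turn 0.01
```

```bash
python3 - <<'E'
from h import *
snap('wrist','w3')
E
```

Emit:
{"fn": "servo_tool", "kwargs": {"series": "0.6 0.1 0.8 0 0;0.6 0.1 0.9 0 0;0.6 0.1 0.9 0 0;0.6 0.1 0.9 0 0;0.6 0.1 0.9 0 0;0.6 0.1 0.9 0 0;0.6 0.1 0.9 0 0;0.6 0.1 0.9 0 0;0.6 0.1 0.7 0 0;0.6 0 0 0 0"}}

```text
t: 8.07
ee_pos: [0.4427, 0.2513, 0.2398]
ee_rot: [-0.0, 0.042, 0.999, 0.0]
ft_force: [-1.1, -0.7, -0.7]
finger_gap: 0.051
finger_force: 0.0
```

```bash
python3 - <<'E'
from h import *
snap('wrist','w4')
go([0.43,.25,.20],85)
a=cv2.imread('pics/w3.png');b=cv2.imread('pics/w4.png')
print('screen pred',proj('w3',[.67,-.03,.077]),proj('w4',[.444,.249,.067]))
u,v=map(int,proj('w3',[.665,-.03,.04]))
A=a[max(0,v-60):v+60,max(0,u-80):u+80]; print(u,v,A.shape)
u2,v2=map(int,proj('w4',[.48,.247,.067]));B=b[max(0,v2-100):v2+100,max(0,u2-110):u2+110];print(u2,v2,B.shape)
c=np.zeros((600,800,3),np.uint8);A=cv2.resize(A,None,fx=2.4,fy=2.4,interpolation=cv2.INTER_CUBIC);B=cv2.resize(B,None,fx=1.9,fy=1.9,interpolation=cv2.INTER_CUBIC)
c[:A.shape[0],:A.shape[1]]=A; c[-B.shape[0]:,-B.shape[1]:]=B; cv2.imwrite('pics/c3.png',c)
E
```

```text
t 8.12 pos [0.4425 0.2492 0.2396] tool-y az 85.24 q6 -1.035 gap 0.0513 F [-0.5  0.1 -0.4] | shift [ 0.311 -0.005  0.991] turn 0.05
screen pred (np.float64(320.77240597240393), np.float64(351.1472934706735)) (np.float64(274.50408749472564), np.float64(190.8256101745405))
317 330 (120, 160, 3)
275 224 (200, 220, 3)
```

View pics/c3.png

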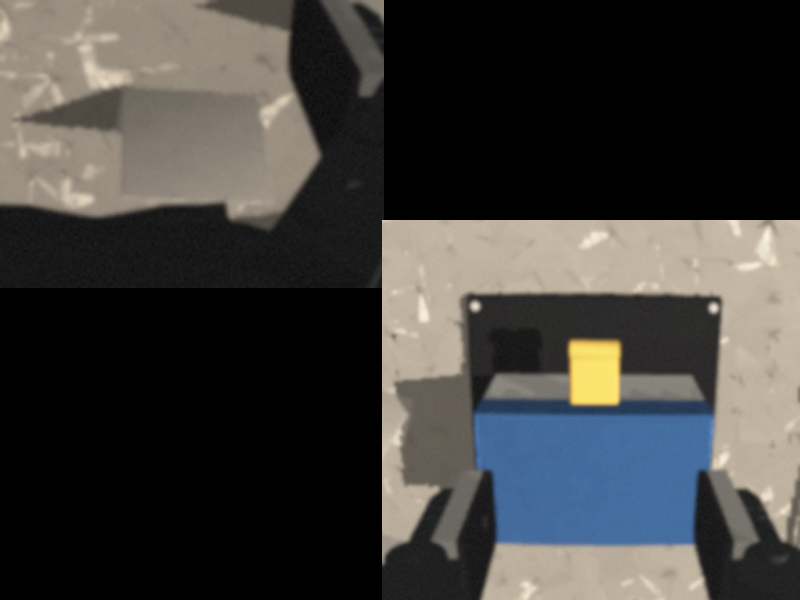

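The screen face is at crop (120,87)-(258,95) along the bottom and (121,195)-(270,200) along the top. The yellow tab runs from its tip at crop (595,341) to its root at (595,404). The base plate's front corners are at (465,296) and (722,297). Next I'll triangulate these.

```bash
python3 - <<'E'
from h import *
W=lambda u,v:((u-382)/1.9+165,(v-220)/1.9+124)
V=lambda u,v:(u/2.4+237,v/2.4+270)
T=lambda u,v:(180+u/2,130+v/2)
print('tip',tri(('top1',*T(114,290)),('w4',*W(595,341))))
print('root',tri(('top1',*T(118,258)),('w4',*W(595,404))))
for n,t,w in [('baseR',(187,320),(465,296)),('baseL',(50,290),(722,297)),('flapBR',(194,193),(497,543)),('flapBL',(78,172),(693,543)),('flapFR',(184,270),(476,413)),('flapFL',(58,245),(713,413))]:
    print(n,tri(('top1',*T(*t)),('w4',*W(*w))))
print('w4 base',atz('w4',*W(465,296),.008),atz('w4',*W(722,297),.008))
P=lambda u,v:(190+u/2.8,165+v/2.8)
for n,p,w in [('sTL',(485,38),(270,200)),('sTR',(580,70),(121,195)),('sBL',(465,85),(258,95)),('sBR',(560,110),(120,87))]:
    z=.077 if n[1]=='T' else 0
    print(n,tri(('top0',*P(*p)),('w3',*V(*w))),atz('w3',*V(*w),z),atz('top0',*P(*p),z))
E
```

```text
tip (array([0.4433, 0.2506, 0.0532]), [np.float64(1.3), np.float64(1.3)])
root (array([0.475 , 0.2487, 0.0685]), [np.float64(0.3), np.float64(0.3)])
baseR (array([ 0.4226,  0.1697, -0.0074]), [np.float64(1.5), np.float64(1.5)])
baseL (array([ 0.4396,  0.3346, -0.0265]), [np.float64(3.9), np.float64(3.9)])
flapBR (array([0.5555, 0.1807, 0.0689]), [np.float64(3.7), np.float64(3.7)])
flapBL (array([0.558 , 0.2996, 0.0844]), [np.float64(1.7), np.float64(1.7)])
flapFR (array([0.4738, 0.1805, 0.0642]), [np.float64(3.6), np.float64(3.6)])
flapFL (array([0.4785, 0.3095, 0.0882]), [np.float64(0.1), np.float64(0.1)])
w4 base [0.419  0.1728 0.008 ] [0.4328 0.3316 0.008 ]
sTL (array([0.6776, 0.0059, 0.0803]), [np.float64(1.2), np.float64(1.2)]) [0.6798 0.0076 0.077 ] [0.6794 0.0043 0.077 ]
sTR (array([ 0.662 , -0.071 ,  0.0798]), [np.float64(1.2), np.float64(1.2)]) [ 0.6653 -0.0722  0.077 ] [ 0.6624 -0.0705  0.077 ]
sBL (array([0.6575, 0.0097, 0.0108]), [np.float64(3.0), np.float64(3.0)]) [0.663  0.0139 0.    ] [0.6627 0.0057 0.    ]
sBR (array([ 6.496e-01, -7.190e-02, -6.000e-04]), [np.float64(2.6), np.float64(2.6)]) [ 0.6475 -0.0696  0.    ] [ 0.6507 -0.0742  0.    ]
```

Magazine origin ≈ (0.5006, 0.245), yaw −5°. Screen origin ≈ (0.670, −0.033), yaw ≈ −10.3°. Sizes and heights agree with the text. Next comes the tab approach and the arc rows.

```bash
python3 - <<'E'
from h import *
go([0.4508,.2494,.052],85)
r=.1022;f=np.radians(np.linspace(3.4,3.4+118,21));x=r*np.diff(np.cos(f))/.04;z=-r*np.diff(np.sin(f))/.04
print(';'.join(f'0 {a:.2f} 0 {b:.2f} 0' for a,b in zip(x,z)))
E
```

```text
t 8.12 pos [0.4425 0.2492 0.2396] tool-y az 85.24 q6 -1.035 gap 0.0513 F [-0.5  0.1 -0.4] | shift [-0.213  0.025  4.69 ] turn 0.05
0 -0.03 0 -0.26 0;0 -0.06 0 -0.26 0;0 -0.08 0 -0.25 0;0 -0.11 0 -0.24 0;0 -0.13 0 -0.23 0;0 -0.15 0 -0.21 0;0 -0.18 0 -0.20 0;0 -0.19 0 -0.18 0;0 -0.21 0 -0.16 0;0 -0.23 0 -0.13 0;0 -0.24 0 -0.11 0;0 -0.25 0 -0.08 0;0 -0.26 0 -0.06 0;0 -0.26 0 -0.03 0;0 -0.26 0 -0.00 0;0 -0.26 0 0.02 0;0 -0.26 0 0.05 0;0 -0.25 0 0.08 0;0 -0.24 0 0.10 0;0 -0.23 0 0.13 0
```

Emit:
{"fn": "servo_tool", "kwargs": {"series": "0.6 -0.21 0.02 0.6 0;0.6 0 0 0.9 0;0.6 0 0 0.9 0;0.6 0 0 0.9 0;0.6 0 0 0.8 0;0.6 0 0 0.4 0;0.6 0 0 0.19 0;0.6 0 0 0 0;0 0 0 0 0;0 0 0 0 0", "newtons": 25}}

```text
t: 8.95
ee_pos: [0.4526, 0.2476, 0.0541]
ee_rot: [0.001, 0.044, 0.999, 0.001]
ft_force: [-13.1, 43.7, 6.2]
finger_gap: 0.0281
finger_force: 21.4
```

Emit:
{"fn": "servo_tool", "kwargs": {"series": "0 0 0 0 0;0 0 0 0 0;0 0 0 0 0;0 0 0 0 0"}}

```text
t: 9.28
ee_pos: [0.4527, 0.2495, 0.0547]
ee_rot: [0.002, 0.043, 0.999, 0.002]
ft_force: [-8.3, 25.2, -0.8]
finger_gap: 0.0253
finger_force: 27.2
```

Emit:
{"fn": "servo_tool", "kwargs": {"series": "0 0 0.04 0 0;0 0 0 0 0;0 0 0 0 0"}}

```text
t: 9.53
ee_pos: [0.4526, 0.2499, 0.0545]
ee_rot: [0.001, 0.043, 0.999, 0.001]
ft_force: [-3.9, 10.4, 2.4]
finger_gap: 0.0255
finger_force: 28.0
```

Emit:
{"fn": "servo_tool", "kwargs": {"series": "0 0 0.03 0 0;0 -0.03 0 -0.26 0;0 -0.06 0 -0.26 0;0 -0.08 0 -0.25 0;0 -0.11 0 -0.24 0;0 0 0 0 0"}}

```text
t: 10.03
ee_pos: [0.4644, 0.2491, 0.0959]
ee_rot: [0.001, 0.043, 0.999, 0.001]
ft_force: [0.3, -0.6, -0.7]
finger_gap: 0.0255
finger_force: 27.5
```

Emit:
{"fn": "servo_tool", "kwargs": {"series": "0 -0.13 0 -0.23 0;0 -0.15 0 -0.21 0;0 -0.18 0 -0.20 0;0 -0.19 0 -0.18 0;0 -0.21 0 -0.16 0;0 -0.23 0 -0.13 0;0 -0.24 0 -0.11 0;0 0 0 0 0"}}

```text
t: 10.7
ee_pos: [0.5182, 0.2441, 0.1431]
ee_rot: [0.001, 0.043, 0.999, 0.0]
ft_force: [-4.8, 0.3, 9.8]
finger_gap: 0.025
finger_force: 27.4
```

Emit:
{"fn": "servo_tool", "kwargs": {"series": "0 -0.25 0 -0.08 0;0 -0.26 0 -0.06 0;0 -0.26 0 -0.03 0;0 -0.26 0 -0.00 0;0 -0.26 0 0.02 0;0 0 0 0 0"}}

```text
t: 11.2
ee_pos: [0.5698, 0.2395, 0.1479]
ee_rot: [0.001, 0.044, 0.999, -0.0]
ft_force: [-1.2, -2.9, 9.7]
finger_gap: 0.025
finger_force: 26.8
```

Emit:
{"fn": "servo_tool", "kwargs": {"series": "0 -0.26 0 0.05 0;0 -0.25 0 0.08 0;0 -0.24 0 0.10 0;0 -0.23 0 0.13 0;0 0 0 0 0;0 0 0 0 0"}}

```text
t: 11.7
ee_pos: [0.6082, 0.2361, 0.1338]
ee_rot: [0.001, 0.043, 0.999, -0.0]
ft_force: [3.4, -6.2, 7.1]
finger_gap: 0.0257
finger_force: 25.1
```

```bash
python3 - <<'E'
from h import *
snap('top','top2');snap('side','side2');go([.5,.25,.25],85)
a=cv2.imread('pics/top2.png')[150:310,180:420]; b=cv2.imread('pics/side2.png')[120:280,200:400]
c=np.zeros((480,760,3),np.uint8);c[:320,:480]=cv2.resize(a,(480,320));c[-256:,-280:]=cv2.resize(b,(320,256))[:,40:];cv2.imwrite('pics/c4.png',c)
E
```

```text
t 11.8 pos [0.6079 0.2361 0.134 ] tool-y az 85.04 q6 -1.159 gap 0.0255 F [ 2.4 -5.3  6.5] | shift [ 2.711  0.113 -2.906] turn 0.01
```

View pics/c4.png

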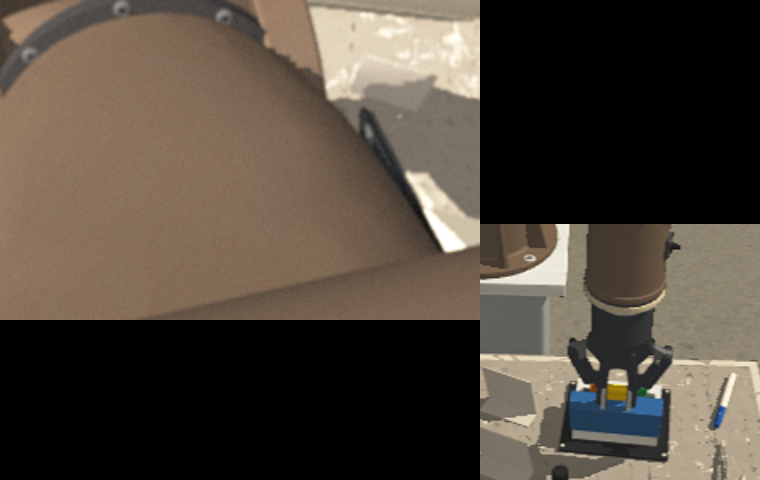

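The flap is back past upright, with the yellow tab at crop (617,392) between the fingers. Orange shows at (594,388) on the −y side and green at (643,391). Release, rise, then look.

Emit:
{"fn": "servo_tool", "kwargs": {"series": "0.3 0 0 0 0;0.5 0 0 0 0;0.5 0 0 0 0;0.5 0 0 -0.3 0;0.5 0 0 -0.8 0;0.5 0 0 -1 0;0.5 0.2 0 -0.9 0;0.5 0.9 -0.2 0 0;0.5 0.95 -0.2 0 0;0.5 0.95 -0.2 0 0"}}

```text
t: 12.63
ee_pos: [0.4838, 0.2229, 0.2548]
ee_rot: [0.001, 0.043, 0.999, 0.0]
ft_force: [0.0, 0.5, 0.1]
finger_gap: 0.0423
finger_force: 0.0
```

Emit:
{"fn": "servo_tool", "kwargs": {"series": "0.5 0.4 -0.4 0 0;0.5 0 0 0 0;0.5 0 0 0 0"}}

```text
t: 12.88
ee_pos: [0.4671, 0.2084, 0.2549]
ee_rot: [0.001, 0.043, 0.999, 0.0]
ft_force: [0.4, 0.4, -0.1]
finger_gap: 0.0427
finger_force: 0.0
```

```bash
python3 - <<'E'
from h import *
snap('wrist','w5');snap('top','top3');snap('side','side3')
a=cv2.imread('pics/w5.png');u,v=map(int,proj('w5',[.504,.245,.07]));print(u,v)
m=np.array([.5006,.2462]);e=np.radians(-5);Rm=np.array([[np.cos(e),-np.sin(e)],[np.sin(e),np.cos(e)]])
for s in(-31,31):
  P=m+Rm@np.array([.004,s/1000]);print(s,P.round(4),'w5',np.round(proj('w5',[*P,.08]),1),'side3',np.round(proj('side3',[*P,.08]),1))
go([*(m+Rm@np.array([.004,-.031])),.064],-5)
b=cv2.imread('pics/side3.png')[150:290,230:370]
c=np.zeros((560,800,3),np.uint8);A=cv2.resize(a[v-90:v+140,u-100:u+100],None,fx=2.2,fy=2.2,interpolation=cv2.INTER_CUBIC);c[:A.shape[0],:A.shape[1]]=A
c[:350,450:]=cv2.resize(b,(350,350),interpolation=cv2.INTER_CUBIC);cv2.imwrite('pics/c5.png',c)
E
```

```text
313 217
-31 [0.5019 0.215 ] w5 [286.  220.7] side3 [297.8 218.4]
31 [0.5073 0.2767] w5 [345.  220.6] side3 [324.5 220.7]
t 13.03 pos [0.4687 0.2089 0.2542] tool-y az 85.03 q6 -1.124 gap 0.0427 F [ 0.1  0.8 -0.7] | shift [-0.809  0.22   4.755] turn -17.99
```

View pics/c5.png

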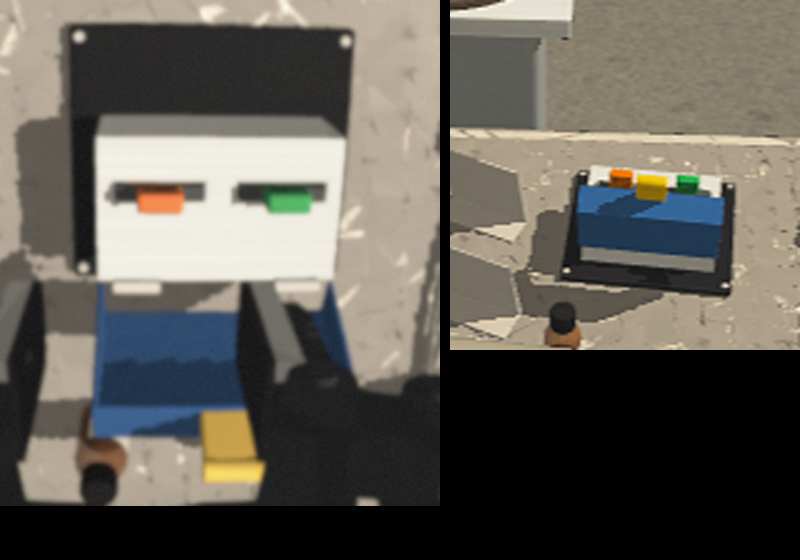

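The magazine is open: orange grip at crop (161,201) in the −y slot, green at (289,201) in the other, flap lying well back. I'll triangulate the orange grip.

```bash
python3 - <<'E'
from h import *
def seg(fn,box):
    x0,x1,y0,y1=box;i=cv2.cvtColor(cv2.imread(f'pics/{fn}.png')[y0:y1,x0:x1],cv2.COLOR_BGR2HSV)
    m=cv2.inRange(i,(3,140,90),(16,255,255));n,l,s,c=cv2.connectedComponentsWithStats(m);k=1+s[1:,4].argmax();print(fn,s[k]+[x0,y0,0,0,0],c[k]+[x0,y0]);return s[k]+[x0,y0,0,0,0]
w=seg('w5',(260,315,195,240));s=seg('side3',(285,312,205,235))
# lower-row corners in w5: near-front/back edge; top face back edge is at max row
y1=w[1]+w[3]; 
for z in(.08,):print('back edge',atz('w5',w[0],y1,z),atz('w5',w[0]+w[2],y1,z))
e=np.radians(-5);ax=np.array([np.cos(e),np.sin(e)]);ay=np.array([-ax[1],ax[0]])
P=np.array([.5019,.215]);print([np.round(proj('w5',[*(P+a*ax*.005+b*ay*.011),z]),1).tolist() for a,b,z in[(1,-1,.08),(1,1,.08),(-1,-1,.08),(-1,1,.08),(-1,-1,.064),(-1,1,.064)]])
print([np.round(proj('side3',[*(P+a*ax*.005+b*ay*.011),z]),1).tolist() for a,b,z in[(1,-1,.08),(1,1,.08),(-1,-1,.08),(-1,1,.08)]])
E
```

```text
w5 [275 212  22  11 202] [285.18316832 217.35643564]
side3 [293 218  10   7  62] [298.01612903 221.08064516]
back edge [0.5034 0.2034 0.08  ] [0.5054 0.2261 0.08  ]
[[275.4, 225.3], [296.6, 225.3], [275.4, 216.1], [296.8, 216.1], [275.4, 211.4], [295.9, 211.5]]
[[292.9, 219.4], [302.4, 220.3], [293.3, 216.6], [302.7, 217.4]]
```

Emit:
{"fn": "servo_tool", "kwargs": {"series": "0.4 -0.79 0.22 0 0;0.4 0 0 0 1;0.4 0 0 0 1;0.4 0 0 0 1;0.4 0 0 0 1;0.4 0 0 0 1;0.4 0 0 0 1;0.4 0 0 0 1;0.4 0 0 0 1;0.4 0 0 0 1"}}

```text
t: 13.87
ee_pos: [0.5007, 0.2148, 0.2534]
ee_rot: [-0.0, 0.424, 0.906, -0.0]
ft_force: [-0.4, -1.1, -0.6]
finger_gap: 0.0343
finger_force: 0.0
```

Emit:
{"fn": "servo_tool", "kwargs": {"series": "0.4 0 0 0 1;0.4 0 0 0 1;0.4 0 0 0 1;0.4 0 0 0 1;0.4 0 0 0 1;0.4 0 0 0 1;0.4 0 0 0 1;0.4 0 0 0 1;0.4 0 0 0 1;0.4 0 0 0 0"}}

```text
t: 14.7
ee_pos: [0.5007, 0.2148, 0.2534]
ee_rot: [-0.0, 0.739, 0.674, -0.0]
ft_force: [-0.2, -0.3, -0.2]
finger_gap: 0.0339
finger_force: 0.0
```

```bash
python3 - <<'E'
from h import *
go([.501,.215,.066],-5); snap('wrist','w6')
i=cv2.imread('pics/w6.png');m=cv2.inRange(cv2.cvtColor(i,cv2.COLOR_BGR2HSV),(3,140,90),(16,255,255));n,l,s,c=cv2.connectedComponentsWithStats(m)
print([(s[k],c[k]) for k in range(1,n) if s[k,4]>60])
e=np.radians(-5);ax=np.array([np.cos(e),np.sin(e)]);ay=np.array([-ax[1],ax[0]]);P=np.array([.501,.215])
print([np.round(proj('w6',[*(P+a*ax*.005+b*ay*.011),.08]),1).tolist() for a in(-1,1) for b in(-1,1)])
E
```

```text
t 14.7 pos [0.5007 0.2148 0.2534] tool-y az -5.23 q6 0.441 gap 0.0339 F [-0.2 -0.3 -0.2] | shift [0.006 0.008 4.686] turn -0.05
[(array([274, 175,   9,  25, 206], dtype=int32), array([277.95145631, 186.9368932 ])), (array([418, 199,   9,  15,  89], dtype=int32), array([421.74157303, 205.23595506]))]
[[272.9, 198.4], [272.8, 176.9], [282.8, 198.3], [282.9, 176.9]]
```

Aligned within about 0.5 mm. Descending and gripping.

Emit:
{"fn": "servo_tool", "kwargs": {"series": "0.4 0.01 0.01 0.7 0;0.4 0 0 0.9 0;0.4 0 0 0.9 0;0.4 0 0 0.9 0;0.4 0 0 0.7 0;0.4 0 0 0.4 0;0.4 0 0 0.2 0;0.4 0 0 0 0;0.2 0 0 0 0;0.1 0 0 0 0", "newtons": 30}}

```text
t: 15.58
ee_pos: [0.5012, 0.2152, 0.0668]
ee_rot: [0.0, 0.737, 0.676, 0.001]
ft_force: [0.1, 0.1, -0.1]
finger_gap: 0.0111
finger_force: 0.3
```

Emit:
{"fn": "servo_tool", "kwargs": {"series": "0 0 0 0 0;0 0 0 0 0;0 0 0 0 0;0 0 0 0 0;0 0 0 0 0"}}

```text
t: 16.0
ee_pos: [0.5012, 0.2152, 0.0669]
ee_rot: [0.0, 0.737, 0.676, 0.001]
ft_force: [0.0, -0.0, 8.8]
finger_gap: 0.0092
finger_force: 34.5
```

Emit:
{"fn": "servo_tool", "kwargs": {"series": "0 0 0 -0.1 0;0 0 0 -0.2 0;0 0 0 -0.3 0;0 0 0 -0.4 0;0 0 0 -0.4 0;0 0 0 0 0"}}

```text
t: 16.5
ee_pos: [0.5017, 0.2154, 0.125]
ee_rot: [0.001, 0.737, 0.676, 0.002]
ft_force: [0.5, 0.8, -0.7]
finger_gap: 0.0095
finger_force: 33.3
```

Emit:
{"fn": "servo_tool", "kwargs": {"series": "0 0 0 -0.5 0;0 0 0 -0.7 0;0 0 0 -0.8 0;0 0 0 -0.6 0;0 0 0 -0.2 0;0 0 0 0 0;0 0 0 0 0"}}

```text
t: 17.08
ee_pos: [0.4999, 0.2147, 0.2332]
ee_rot: [-0.0, 0.737, 0.676, -0.0]
ft_force: [0.1, -0.2, -0.8]
finger_gap: 0.0092
finger_force: 33.3
```

```bash
python3 - <<'E'
from h import *
snap('wrist','w7');snap('side','side4')
go([.599,-.020,.19],-10.3)
for n in('w7','side4'):
  i=cv2.imread(f'pics/{n}.png');m=cv2.inRange(cv2.cvtColor(i,cv2.COLOR_BGR2HSV),(3,140,90),(16,255,255));k,l,s,c=cv2.connectedComponentsWithStats(m)
  print(n,[(s[j].tolist(),c[j].round(1)) for j in range(1,k) if s[j,4]>40])
E
```

```text
t 17.18 pos [0.4994 0.2145 0.2322] tool-y az -4.96 q6 0.436 gap 0.0093 F [ 0.2 -0.9 -1. ] | shift [-5.625  2.99   1.053] turn 1.07
w7 [([425, 205, 10, 14, 97], array([429., 211.])), ([266, 250, 22, 53, 1084], array([276.9, 276. ]))]
side4 [([292, 169, 17, 14, 218], array([299.8, 175.7]))]
```

Emit:
{"fn": "servo_tool", "kwargs": {"series": "0 -0.4 0.2 0 0;0 -0.75 0.4 0 0;0 -0.8 0.43 0 0;0 -0.8 0.43 0 0;0 -0.8 0.43 0 0;0 -0.8 0.43 0 0;0 -0.75 0.4 0 0;0 -0.5 0.27 0 0;0 0 0 0 0.6;0 0 0 0 0.47"}}

```text
t: 18.02
ee_pos: [0.5997, -0.0203, 0.2316]
ee_rot: [-0.001, 0.769, 0.639, -0.001]
ft_force: [-0.4, -0.9, -0.3]
finger_gap: 0.009
finger_force: 33.2
```

Emit:
{"fn": "servo_tool", "kwargs": {"series": "0 0 0 0.5 0;0 0 0 0.5 0;0 0 0 0 0;0 0 0 0 0;0 0 0 0 0"}}

```text
t: 18.43
ee_pos: [0.6, -0.0186, 0.1936]
ee_rot: [-0.0, 0.768, 0.641, -0.0]
ft_force: [0.0, 0.2, -0.3]
finger_gap: 0.0089
finger_force: 33.2
```

```bash
python3 - <<'E'
from h import *
snap('wrist','w8');snap('side','side5');snap('top','top5')
go([.599,-.020,.086],-10.3)
E
```

```text
t 18.58 pos [ 0.6006 -0.0186  0.1945] tool-y az -10.3 q6 0.098 gap 0.0091 F [-0.1 -0.3 -0.5] | shift [-0.041 -0.036  2.714] turn 0.0
```

View pics/w8.png

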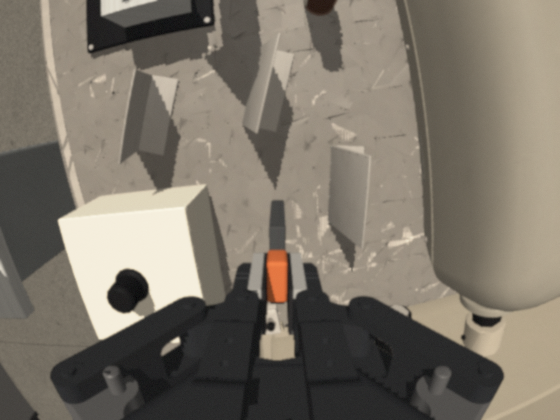

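The filter hangs straight in the grip: orange grip at (278,275), frame up to (278,203). The screen is at right, with its bottom edge at (331,144)-(330,218) and top edge at (370,154)-(368,243). I'll verify the screen pose with edge fits and this third view.

```bash
python3 - <<'E'
from h import *
for (a,b,z) in [((370,154),(368,243),.077),((331,144),(330,218),.0)]:
    A=atz('w8',*a,z);B=atz('w8',*b,z);d=A-B;print(z,A,B,'mid',(A+B)/2,'len',np.linalg.norm(d).round(4),'yaw',np.degrees(np.arctan2(-d[0],d[1])).round(2))
i=cv2.imread('pics/w8.png')[125:275,310:400];cv2.imwrite('pics/c6.png',cv2.resize(i,None,fx=4,fy=4,interpolation=cv2.INTER_CUBIC))
E
```

```text
0.077 [0.6822 0.0098 0.077 ] [ 0.6726 -0.0685  0.077 ] mid [ 0.6774  -0.02935  0.077  ] len 0.0789 yaw -6.99
0.0 [0.6622 0.0134 0.    ] [ 0.6499 -0.0668  0.    ] mid [ 0.65605 -0.0267   0.     ] len 0.0811 yaw -8.72
```

View pics/c6.png

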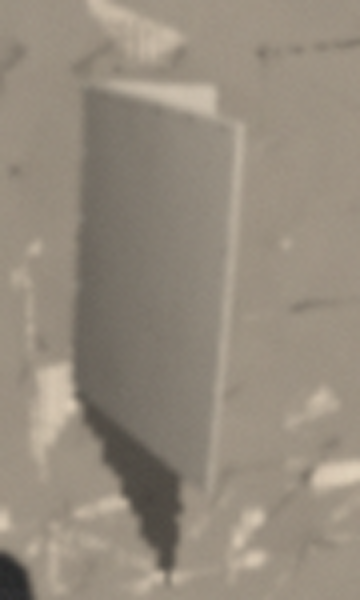

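Sharper corners from this crop: bottom edge (88,88)-(75,395), top edge (237,122)-(208,490).

```bash
python3 - <<'E'
from h import *
Z=lambda u,v:(310+u/4,125+v/4)
for (a,b,z) in [((238,122),(209,490),.077),((88,88),(75,395),.0)]:
    A=atz('w8',*Z(*a),z);B=atz('w8',*Z(*b),z);d=A-B;print(z,A,B,'mid',(A+B)/2,'len',np.linalg.norm(d).round(4),'yaw',np.degrees(np.arctan2(-d[0],d[1])).round(2))
V=lambda u,v:(u/2.4+237,v/2.4+270);P=lambda u,v:(190+u/2.8,165+v/2.8)
pts={}
for n,w8,w3,t in [('TL',(238,122),(270,200),(485,38)),('TR',(209,490),(121,195),(580,70)),('BL',(88,88),(258,95),(465,85)),('BR',(75,395),(120,87),(560,110))]:
    X=tri(('w8',*Z(*w8)),('w3',*V(*w3)),('top0',*P(*t)));pts[n]=X[0];print(n,X)
for a,b in('TL','TR'),('BL','BR'):
    d=pts[a]-pts[b];print(((pts[a]+pts[b])/2).round(4),np.degrees(np.arctan2(-d[0],d[1])).round(2))
E
```

```text
0.077 [0.6816 0.0086 0.077 ] [ 0.667  -0.0719  0.077 ] mid [ 0.6743  -0.03165  0.077  ] len 0.0818 yaw -10.28
0.0 [0.6628 0.0101 0.    ] [ 0.6477 -0.0732  0.    ] mid [ 0.65525 -0.03155  0.     ] len 0.0847 yaw -10.27
TL (array([0.6805, 0.0068, 0.0767]), [np.float64(2.1), np.float64(0.9), np.float64(2.7)])
TR (array([ 0.6652, -0.0717,  0.0763]), [np.float64(1.9), np.float64(0.8), np.float64(2.5)])
BL (array([0.6605, 0.0102, 0.0063]), [np.float64(1.6), np.float64(3.2), np.float64(3.5)])
BR (array([ 0.6478, -0.0717,  0.0026]), [np.float64(0.7), np.float64(2.8), np.float64(2.7)])
[ 0.6728 -0.0324  0.0765] -11.03
[ 0.6542 -0.0308  0.0044] -8.81
```

Screen yaw −10.3° is confirmed. Lowering to the final pose.

Emit:
{"fn": "servo_tool", "kwargs": {"series": "0 -0.04 -0.01 0.3 0;0 0 0 0.5 0;0 0 0 0.5 0;0 0 0 0.5 0;0 0 0 0.4 0;0 0 0 0.3 0;0 0 0 0.15 0;0 0 0 0.05 0;0 0 0 0 0;0 0 0 0 0"}}

```text
t: 19.42
ee_pos: [0.6, -0.0202, 0.0865]
ee_rot: [0.0, 0.768, 0.641, 0.0]
ft_force: [0.3, 0.2, -0.4]
finger_gap: 0.0091
finger_force: 33.2
```

Emit:
{"fn": "servo_tool", "kwargs": {"series": "0 0 0 0 0;0 0 0 0 0;0 0 0 0 0;0 0 0 0 0;0 0 0 0 0;0 0 0 0 0"}}

```text
t: 19.92
ee_pos: [0.5994, -0.0201, 0.0858]
ee_rot: [0.0, 0.768, 0.641, 0.0]
ft_force: [-0.0, -0.2, -1.3]
finger_gap: 0.0089
finger_force: 33.2
```

```bash
python3 - <<'E'
from h import *
snap('side','side6');snap('wrist','w9');go([.600,-.020,.086],-10.3)
a=cv2.imread('pics/side6.png')[120:310,100:420];b=cv2.imread('pics/w9.png')
c=np.zeros((600,800,3),np.uint8);c[:380,:640]=cv2.resize(a,(640,380));c[-216:,-288:]=cv2.resize(b,(288,216));cv2.imwrite('pics/c7.png',c)
E
```

```text
t 20.02 pos [ 0.5994 -0.0202  0.0857] tool-y az -10.31 q6 0.096 gap 0.0091 F [-0.9  0.3 -0.3] | shift [ 0.007  0.014 -0.007] turn -0.0
```

View pics/c7.png

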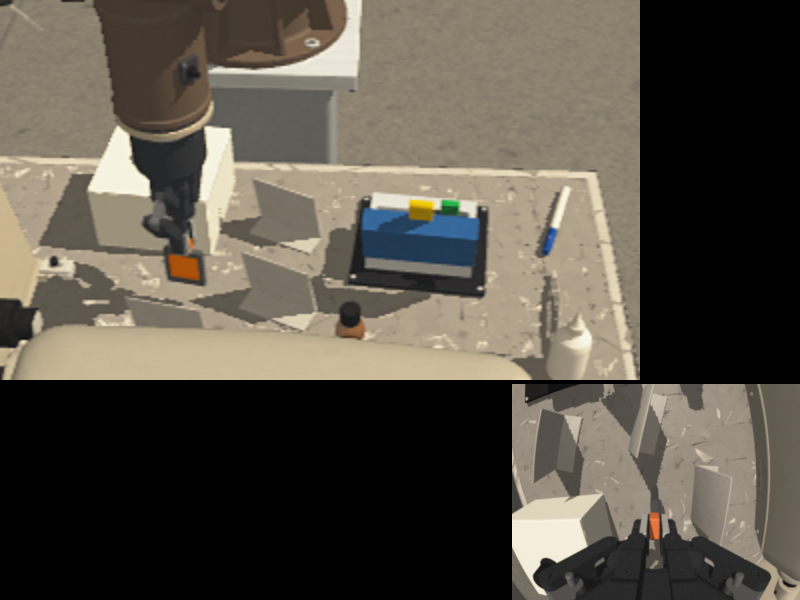

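Final view: the orange filter hangs upright at crop (185,266), facing the screen at (165,312). The hood stands on the bench at (160,190), the flap is open, green is still in its slot, and wrist force is near zero.

```bash
python3 -c "
from bench import close_job
print(close_job())"
```

```text
the job is handed in; nothing more can be done
None
```

The job is handed in at about 20 s: hood upright on the bench clear of the magazine, flap open past upright, green filter in its slot, and the orange filter held upright 7 cm in front of the rightmost screen, facing it squarely; the hand-in returned no verdict.

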